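# Drain the sausage filler: unlatch, park the plunger, lift out the barrel

## Robot

A 6-joint arm with a two-finger parallel gripper is mounted at the origin on a cart in front of the work surface, level with it; the furniture and walls round the work are solid. World frame = base frame: x ahead of the robot, y to its left, z up, the work surface at z = 0. Lengths are in m, angles in rad, forces in N, time in s.
With the tool pointing down it reaches from about 0.35 to 0.775 m from the base axis. Payload 7.3 kg.
Tool frame: the origin (TCP) lies at the centre of the arm's flange, where the gripper is bolted on; the fingertips stand 178 mm ahead of it and the grasp point (between the pads) lies 159 mm ahead of it (tip_extent is the distance from the TCP to the fingertips, in m); z points along the fingers, y is the line along which they close (so a half turn about z gives the same grasp; the last joint's range is limited). The gripper opens to 92 mm and grips with 3 to 60 N. Pads are 19 mm wide; open, the fingers measure 130 mm over their backs; the gripper's body (75 mm by 190 mm) begins 47 mm behind the grasp point.
Start: joints at [0.982, 0.342, 1.524, -0, 1.275, -0.146], TCP at [0.225, 0.474, 0.405] pointing down, gripper open.
Joint ranges: [-2.53, 2.53], [-0.77, 2.02], [0.04, 2.7], [-1, 4.14], [0.28, 2.66], [-3.11, 3.11]. Speed limits (rad/s): [2.57, 2.57, 3.14, 3.14, 3.14, 3.14].

## Interface

Orientations are given as [roll, pitch, yaw] about the fixed x, y, z axes, in that order (R = Rz(yaw) Ry(pitch) Rx(roll)).
In Python, from cell import * gives the robot as it stands.
- The arm moves only by the tool arm_command, never from a script. Its arguments are lists of equal length, an entry for each row: "xyz": the shift along the world's x, y, z in mm, a list of three; "spin": the turn about the world's z in degrees. In form: {"xyz": [[tx, ty, tz], ...], "spin": [spin, ...]}. A call has 1 to 20 rows; each row shifts and turns the commanded pose from where the row before left it; what a row does not reach is not made up. A row lasts 1/10 s, in which the tool goes at most 50 mm and 8.59 degrees, less where a joint would pass 70% of its speed; a pose out of reach is approached as far as the arm can. A call with a gripper value outside its range is refused whole. "jaw" is the opening, from -1 (shut) to 1 (fully open), set as the call begins (left out, the last holds). The fingers move at their own pace and stop on an object; "squeeze" is the grip in N (left out, the last holds). Time passes only in rows, so rows that do not move let the fingers close. It gives the time, the measured TCP pose, the force, the opening and the grip force at its end, in the units of the state.
- observe(): the state, without advancing time (a new reading comes with each control period).
- read_camera(name): name is "scene" or "top" or "wrist"; returns a dict with "img" (480x640x3 uint8, red, green, blue), "depth" (480x640 float32, m along the optical axis (not along the pixel's ray), 0 where there is no reading), "fx", "fy", "cx", "cy" (pixels), "world_from_camera" (4x4, takes a point from camera to world coordinates). Camera axes: x right, y up, looking along -z (the intrinsics and any distortion apply to the point x, -y, -z); pixel columns grow to the right and rows downward; lengths in m; the calibration is good to about 2 mm. A picture is of the moment at which its call begins.
- hand_in(): hands the job in; it is judged then, once.
The state is a dict: "time": time; "qpos": joint angles; "qvel": joint speeds; "joint_efforts": joint torques, N m; "tool_pos": TCP position; "tool_rot": TCP orientation; "contact_force": force on the tool from outside, world axes, zero at the start; "torque": the same for the moment, N m; "opening": finger opening in m; "grip_force": force on a finger pad.
Only numpy, scipy, OpenCV 4.12 (cv2) and the standard library are available. Lean on these libraries where they do the work, as an engineer would, in place of code of your own. Each camera call takes 0.05 s, during which the arm holds its last target. There are 200 camera calls.

## Task

Strip the sausage filler for draining: lift the pawl off the toothed plunger bar and throw it right back, pull the plunger back by its black knob until it stops, then swing the pawl forward again so that it drops into the deep slot and keeps the plunger parked. Then lift the barrel straight up out of its saddles and lay it gently on its side on free floor in the dish rack. Leave the other kitchen things where they are.

Things in the scene. Friction and masses are not known exactly. Their poses are not given: they have to be found in the camera images.
- filler: The bench sausage filler's cast frame, fixed; 254 x 86 mm base. Origin on the worktop under the middle; x along the machine to the nozzle end, z up. Barrel axis at y 0, z 58 mm. Bar runs between two cheeks, x -78 to 0, y +-21, tops up to z 89. Saddles at x 40-52 and 120-132, 72 wide, up to z 56; slotted end plate x 162-170, 84 wide, up to z 84.
- plunger (a joint): Slide of the toothed plunger, m: 0 = fully in, 0.105 = drawn fully back (towards -x of the filler) against its stop. Piston (41 mm) is inside the barrel until about 0.097. Drag about 2 N, stays where left. While the pawl is in the 6 mm teeth it cannot be drawn back (up to 12 mm play), only pushed in.
- plunger_knob (a point): Centre of the black pear-shaped knob on the rear end of the plunger bar: 35 mm thick, 39 mm long, at z 56 mm, free all round, worktop below. In the filler's frame it is at x = -0.123 - (plunger value) m, y 0.
- pawl (a joint): Hinge of the pawl, rad: 0 = dropped right into the deep parking slot (only with the plunger fully back); 0.11 to 0.24 = lying on the teeth; 2.0 = thrown right back against its stop. Loose on its pin, 0.1 kg: it falls forward below about 1.27 and backward above. In the slot it holds the plunger against pushes up to 7 N.
- pawl_thumb (a point): Middle of the pawl's thumb bar, a round cross bar 26 mm long (across the plunger bar) and 15 mm thick. It swings about the pawl's pin, which lies across at x -58, z 80 mm in the filler's frame, at 53 mm radius: x -18, z 115 with the pawl at 0; x -106, z 103 thrown back, the nose then standing up at x -58, z 128. Pinch it by its ends and carry it round the pin.
- barrel: Loose steel barrel, 0.24 kg, lying in the saddles, sharing the filler's axes. Origin on its axis, mid-tube: at x 86, z 57 mm in the filler's frame. Tube 54 mm across, x -54 to 54 of its own; rear rim 60 mm across at x -60 to -54; ring nut 64 mm across, x 54 to 71; nozzle 21 mm thick to x 119. Free to grip across the tube between the saddles (x -34 to 34).
- dish_rack: Lilac plastic dish rack, fixed, 340 x 388 x 68 mm, origin under its middle; x away from the robot, y to the left. Floor 3 mm thick, walls 11 mm. The near half (x -159 to -14, y -183 to 183 mm) is empty floor for the barrel; an upturned bowl (60 mm high, fixed) fills the far left, a cutlery bay with an upturned glass (fixed) the far right.
- lemon: Lemon, 78 mm, near the right front corner of the worktop: leave alone.
- garlic: Garlic bulb, 60 mm, left of the rack: leave alone.
- spice_a: Tall spice jar, 45 x 108 mm, in front of the sink, beyond the knob: leave alone.
- spice_b: Shorter spice jar, 44 x 98 mm, left of the rack: leave alone.

How it is judged:
By the outcome, as a careful person would: the job done as asked, in the order asked, and still so for the second after the job is handed in, with the robot touching nothing.
It also fails if it takes over 64 s, if anything falls off the work surface, if the arm or the gripper's body presses on something with over 40 N, if the wrist force passes 120 N, or if a joint passes its speed limit or range.

## Working session

There is one attempt and no reset: what is moved stays moved. The work goes in short steps, Python scripts to look and compute and a tool call to move; the robot and the scene stay as the last step left them, time stands still between calls to the robot, and variables do not carry over. Pictures are saved under pics/ and viewed, at most 10 in all, crops included, and the job is handed in when it is done.

Besides the shell and the picture viewer there is one more tool, called after "Call:" by a JSON object that holds its "name" and its "arguments", one argument or row to a line. arm_command: Moves the arm, as the interface text tells. Its arguments: {"type":"object","properties":{"xyz":{"type":"array","items":{"type":"array","items":{"type":"number"}}},"spin":{"type":"array","items":{"type":"number"}},"jaw":{"type":"number"},"squeeze":{"type":"number"}},"required":["xyz","spin"]}

```bash
mkdir -p pics; ls; cat > h.py <<'E'
from cell import *
import numpy as np, cv2
def snap(n,f):
    c=read_camera(n); cv2.imwrite(f'pics/{f}.png',c['img'][:,:,::-1]); np.savez(f'{f}.npz',**c); return c
def px(c,u,v,z=None):
    """pixel -> world, by depth or on plane z"""
    T=c['world_from_camera']; d=np.array([(u-c['cx'])/c['fx'],-(v-c['cy'])/c['fy'],-1.])
    if z is None:
        s=c['depth'][int(v),int(u)]
    else:
        s=(z-T[2,3])/(T[:3,:3]@d)[2]
    return T[:3,3]+T[:3,:3]@(d*s)
E
python3 - <<'E'
from h import *
for n in ['top','scene']:
    c=snap(n,n+'0'); print(c.keys(),c['fx'],c['cx'],c['world_from_camera'].round(3))
print(observe())
E
```

```text
pics
dict_keys(['img', 'depth', 'fx', 'fy', 'cx', 'cy', 'world_from_camera']) 462.32298226445533 331.1051023227678 [[ 0.003  0.999 -0.045  0.494]
 [-1.     0.004  0.01  -0.004]
 [ 0.011  0.045  0.999  1.194]
 [ 0.     0.     0.     1.   ]]
dict_keys(['img', 'depth', 'fx', 'fy', 'cx', 'cy', 'world_from_camera']) 605.4912381735285 314.30366294360715 [[-0.928 -0.301  0.219  0.893]
 [ 0.372 -0.726  0.579  0.855]
 [-0.015  0.619  0.786  1.248]
 [ 0.     0.     0.     1.   ]]
{'time': 0.1, 'qpos': array([ 9.81995833e-01,  3.42642370e-01,  1.52489644e+00,  1.14303194e-05,
        1.27539220e+00, -1.45958937e-01]), 'qvel': array([-9.76337239e-05, -3.13372518e-03, -1.77051632e-03, -5.08434242e-04,
        2.19455825e-04, -2.78851291e-04]), 'joint_efforts': array([ 2.02178271e-03, -4.32002807e+01, -2.44696605e+01,  7.20530888e-02,
        5.26556536e-02, -6.08807886e-05]), 'tool_pos': array([0.22486241, 0.47428142, 0.40412858]), 'tool_rot': array([-3.14027012e+00, -2.05466016e-04,  2.69874763e+00]), 'contact_force': array([ 0.7068628 , -0.28897457, -0.45118586]), 'torque': array([-0.00336951,  0.01735893, -0.05055988]), 'grip_force': 0.0, 'opening': 0.09194950095540247}
```

View pics/top0.png

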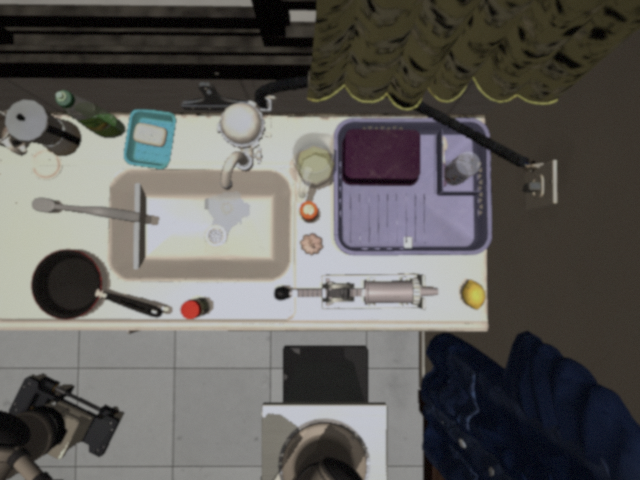

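View pics/scene0.png

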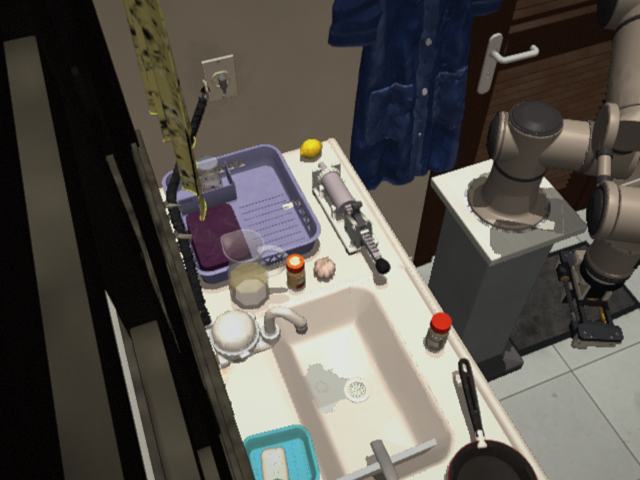

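The top view shows the filler with its knob at about (283,293) and its nozzle at about (437,291). The rack spans (335-490, 118-252) and the lemon is at (473,293). I'll enlarge the filler.

```bash
python3 - <<'E'
from h import *
c=dict(np.load('top0.npz'))
im=c['img'][260:325,265:465,::-1]; cv2.imwrite('pics/crop1.png',cv2.resize(im,None,fx=4,fy=4,interpolation=cv2.INTER_CUBIC))
for u,v,z in [(283,293,.056),(437,291,.057),(325,308,.02),(325,275,.02),(335,185,.068),(491,185,.068),(411,254,.068),(473,293,.03),(195,308,.1)]:
    print(u,v,px(c,u,v,z).round(3),px(c,u,v).round(3))
E
```

```text
283 293 [0.436 0.102 0.056] [0.437 0.101 0.072]
437 291 [ 0.442 -0.276  0.057] [ 0.443 -0.273  0.069]
325 308 [ 0.397 -0.001  0.02 ] [ 0.396 -0.001  0.017]
325 275 [ 0.48  -0.001  0.02 ] [ 0.48  -0.001  0.017]
335 185 [ 0.701 -0.024  0.068] [ 0.494 -0.004  1.194]
491 185 [ 0.703 -0.409  0.068] [ 0.709 -0.42   0.037]
411 254 [ 0.532 -0.21   0.068] [ 0.532 -0.21   0.068]
473 293 [ 0.436 -0.373  0.03 ] [ 0.437 -0.366  0.055]
195 308 [0.402 0.304 0.1  ] [0.403 0.304 0.102]
```

View pics/crop1.png

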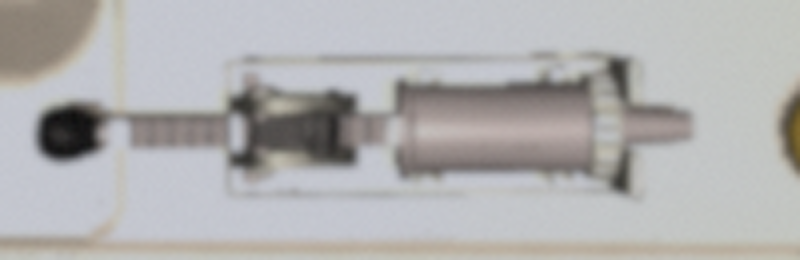

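Call:
{"name": "arm_command", "arguments": {
  "xyz": [
    [15,-36,0],
    [15,-36,0],
    [15,-36,0],
    [15,-36,0],
    [15,-36,0],
    [15,-36,0],
    [15,-36,0],
    [15,-36,0],
    [15,-36,0],
    [15,-36,0],
    [15,-36,0],
    [15,-36,0],
    [15,-36,0],
    [15,-36,0],
    [0,0,0],
    [0,0,0]
  ],
  "spin": [-4.6,-4.6,-4.6,-4.6,-4.6,-4.6,-4.6,-4.6,-4.6,-4.6,-4.6,-4.6,-4.6,-4.6,0,0]
}}

```text
time: 1.7
tool_pos: [0.4348, -0.0301, 0.4042]
tool_rot: [-3.14, -0.001, 1.574]
contact_force: [1.2, -0.2, -0.2]
opening: 0.0917
grip_force: 0.0
```

```bash
python3 - <<'E'
from h import *
c=snap('wrist','w1'); print(c['world_from_camera'].round(3),c['fx']); o=observe();print(o['tool_pos'],o['tool_rot'])
E
```

```text
[[ 1.    -0.004  0.001  0.436]
 [ 0.003  0.964  0.267  0.043]
 [-0.002 -0.267  0.964  0.385]
 [ 0.     0.     0.     1.   ]] 387.7933125536564
[ 0.43457798 -0.02931513  0.40433709] [-3.14037721e+00 -7.01935932e-04  1.57505253e+00]
```

View pics/w1.png

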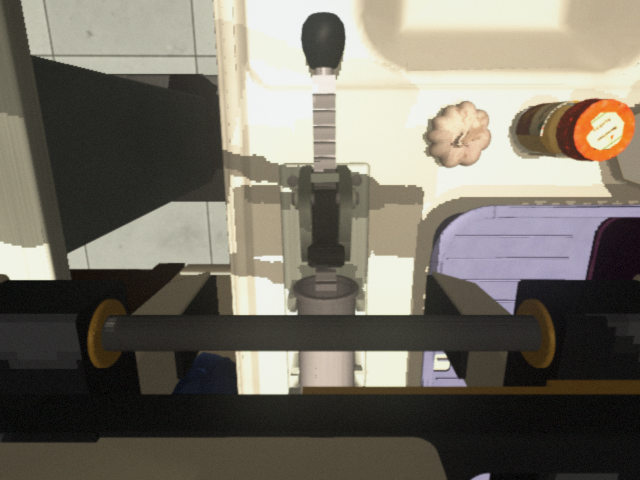

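The wrist view shows the knob at (323,42), the base rear corners at about (281,164) and (369,164), and the thumb bar at (326,252), spanning u 307-345.

```bash
python3 - <<'E'
from h import *
c=dict(np.load('w1.npz'))
for n,u,v,z in [('knob',323,42,.056),('rearL',281,165,.017),('rearR',369,165,.017),('edgeL',284,240,.017),('edgeR',368,240,.017),('thumbL',308,254,None),('thumbR',344,254,None),('thumb',326,254,.115),('tubeL',299,370,.057),('tubeR',355,370,.057),('bar',324,110,None),('bar2',325,150,None)]:
    print(n,px(c,u,v,z).round(4),px(c,u,v).round(4))
# dense cloud
V,U=np.mgrid[0:480,0:640]; T=c['world_from_camera'];d=c['depth']
P=np.stack([(U-c['cx'])/c['fx'],-(V-c['cy'])/c['fy'],-np.ones_like(d)],-1)*d[...,None]
P=P@T[:3,:3].T+T[:3,3]
def reg(n,u0,u1,v0,v1,zl,zh):
    p=P[v0:v1,u0:u1].reshape(-1,3); p=p[(p[:,2]>zl)&(p[:,2]<zh)]
    print(n,len(p),p.min(0).round(4),p.max(0).round(4),np.median(p,0).round(4))
reg('knob',295,350,5,75,.03,.09)
reg('thumb',295,355,235,270,.1,.14)
reg('base',270,380,155,300,.01,.025)
reg('barrel',290,365,320,325,.03,.1)
reg('barrel',290,365,370,380,.03,.1)
for v in (105,125,145):
    p=P[v,312:338]; p=p[p[:,2]>.03]; print(v,p.mean(0).round(4))
ct=dict(np.load('top0.npz'))
Vv=[(u,v) for u in range(360,425,8) for v in range(270,310) ]
for u in range(370,415,10):
    q=np.array([px(ct,u,v) for v in range(275,310)]); q=q[q[:,2]>.05]; print('top barrel',u,q.mean(0).round(4),q.min(0).round(3),q.max(0).round(3))
g=np.array([px(ct,u,v) for u in range(440,482) for v in range(145,190)]); print('glass',g[:,2].max(), g[g[:,2]>.075].mean(0),g[g[:,2]>.075].min(0),g[g[:,2]>.075].max(0))
E
```

```text
knob [0.4363 0.1053 0.056 ] [0.4363 0.1019 0.0736]
rearL [0.3975 0.0072 0.017 ] [0.3973 0.007  0.0153]
rearR [0.4801 0.0075 0.017 ] [ 4.822e-01  5.800e-03 -3.000e-04]
edgeL [ 0.3987 -0.0662  0.017 ] [ 0.3987 -0.066   0.0177]
edgeR [ 0.4817 -0.0659  0.017 ] [ 0.4838 -0.0706  0.0009]
thumbL [ 0.4263 -0.0432  0.1287] [ 0.4263 -0.0432  0.1287]
thumbR [ 0.4547 -0.0612  0.0749] [ 0.4547 -0.0612  0.0749]
thumb [ 0.439  -0.0478  0.115 ] [ 0.4388 -0.0432  0.1288]
tubeL [ 0.4143 -0.1861  0.057 ] [ 0.4149 -0.18    0.0657]
tubeR [ 0.4687 -0.1858  0.057 ] [ 0.4694 -0.1902  0.0507]
bar [0.4373 0.0546 0.0689] [0.4373 0.0546 0.0689]
bar2 [0.4382 0.0242 0.069 ] [0.4382 0.0242 0.069 ]
knob 2238 [0.4185 0.0812 0.0531] [0.4526 0.1238 0.0759] [0.4356 0.1033 0.0691]
thumb 954 [ 0.4254 -0.0551  0.1   ] [ 0.451  -0.0381  0.1314] [ 0.4382 -0.0432  0.1274]
base 4585 [ 0.3947 -0.1304  0.0119] [0.4822 0.0094 0.0249] [ 0.4239 -0.0558  0.0184]Traceback (most recent call last):
  File "<stdin>", line 15, in <module>
  File "<stdin>", line 11, in reg
    return umr_minimum(a, axis, None, out, keepdims, initial, where)
ValueError: zero-size array to reduction operation minimum which has no identity
```

Call:
{"name": "arm_command", "arguments": {
  "xyz": [
    [4,-17,-20],
    [0,0,-35],
    [0,0,-35],
    [0,0,-20],
    [0,0,-9],
    [0,0,0],
    [0,0,0]
  ],
  "spin": [0.9,0,0,0,0,0,0]
}}

```text
time: 2.45
tool_pos: [0.4392, -0.0461, 0.2867]
tool_rot: [3.14, 0.0, 1.592]
contact_force: [0.2, -0.1, 0.4]
opening: 0.0921
grip_force: 0.0
```

Call:
{"name": "arm_command", "arguments": {
  "xyz": [
    [0,0,0],
    [0,0,0],
    [0,0,0],
    [0,0,0],
    [0,0,0],
    [0,0,0],
    [0,0,0],
    [0,0,0]
  ],
  "spin": [0,0,0,0,0,0,0,0],
  "jaw": -1,
  "squeeze": 12
}}

```text
time: 3.25
tool_pos: [0.4389, -0.0466, 0.2857]
tool_rot: [-3.142, -0.0, 1.591]
contact_force: [0.5, -0.6, -0.2]
opening: 0.0324
grip_force: 0.0
```

```bash
python3 - <<'E'
import numpy as np
a=np.linspace(.2,1.98,22); f=np.deg2rad(41.2)+a
y=-53*np.cos(f); z=53*np.sin(f)
print(np.c_[np.diff(y)*-0.019,np.diff(y),np.diff(z)].round(1).tolist())
E
```

```text
[[-0.1, 3.7, 2.6], [-0.1, 3.9, 2.2], [-0.1, 4.1, 1.9], [-0.1, 4.2, 1.6], [-0.1, 4.3, 1.2], [-0.1, 4.4, 0.8], [-0.1, 4.5, 0.5], [-0.1, 4.5, 0.1], [-0.1, 4.5, -0.3], [-0.1, 4.4, -0.7], [-0.1, 4.4, -1.1], [-0.1, 4.3, -1.4], [-0.1, 4.1, -1.8], [-0.1, 4.0, -2.1], [-0.1, 3.8, -2.5], [-0.1, 3.5, -2.8], [-0.1, 3.3, -3.1], [-0.1, 3.0, -3.3], [-0.1, 2.7, -3.6], [-0.0, 2.4, -3.8], [-0.0, 2.1, -4.0]]
```

Call:
{"name": "arm_command", "arguments": {
  "xyz": [
    [0,0,0],
    [0,0,0],
    [0,0,0],
    [0,0,0]
  ],
  "spin": [0,0,0,0]
}}

```text
time: 3.65
tool_pos: [0.4384, -0.0467, 0.2857]
tool_rot: [-3.14, -0.0, 1.591]
contact_force: [-6.4, -0.8, 3.8]
opening: 0.0256
grip_force: 12.0
```

Call:
{"name": "arm_command", "arguments": {
  "xyz": [
    [-0.3,3.7,2.6],
    [-0.1,3.9,2.2],
    [-0.1,4.1,1.9],
    [-0.1,4.2,1.6],
    [-0.1,4.3,1.2],
    [-0.1,4.4,0.8],
    [-0.1,4.5,0.5],
    [-0.1,4.5,0.1],
    [-0.1,4.5,-0.3],
    [-0.1,4.4,-0.7],
    [0,0,0]
  ],
  "spin": [0,0,0,0,0,0,0,0,0,0,0]
}}

```text
time: 4.75
tool_pos: [0.4374, -0.0035, 0.2957]
tool_rot: [-3.141, -0.0, 1.591]
contact_force: [-4.6, -0.6, 4.8]
opening: 0.026
grip_force: 12.0
```

Call:
{"name": "arm_command", "arguments": {
  "xyz": [
    [-0.1,4.4,-1.1],
    [-0.1,4.3,-1.4],
    [-0.1,4.1,-1.8],
    [-0.1,4.0,-2.1],
    [-0.1,3.8,-2.5],
    [-0.1,3.5,-2.8],
    [-0.1,3.3,-3.1],
    [-0.1,3.0,-3.3],
    [-0.1,2.7,-3.6],
    [0,2.4,-3.8],
    [0,1,-2],
    [0,0,0]
  ],
  "spin": [0,0,0,0,0,0,0,0,0,0,0,0]
}}

```text
time: 5.95
tool_pos: [0.4367, 0.0332, 0.2679]
tool_rot: [-3.141, -0.002, 1.59]
contact_force: [-2.9, 5.1, 4.1]
opening: 0.0254
grip_force: 12.0
```

Call:
{"name": "arm_command", "arguments": {
  "xyz": [
    [0,0,0],
    [0,0,0],
    [0,0,0],
    [0,0,0],
    [0,0,0],
    [0,0,30],
    [0,0,40],
    [0,0,40],
    [0,-20,10],
    [0,0,0]
  ],
  "spin": [0,0,0,0,0,0,0,0,0,0],
  "jaw": 0.6
}}

```text
time: 6.95
tool_pos: [0.4372, 0.0113, 0.3901]
tool_rot: [3.137, 0.001, 1.589]
contact_force: [0.1, 0.0, -0.4]
opening: 0.0735
grip_force: 0.0
```

```bash
python3 - <<'E'
from h import *
c=snap('wrist','w2')
V,U=np.mgrid[0:480,0:640]; T=c['world_from_camera'];d=c['depth']
P=np.stack([(U-c['cx'])/c['fx'],-(V-c['cy'])/c['fy'],-np.ones_like(d)],-1)*d[...,None]
P=P@T[:3,:3].T+T[:3,3]
m=(P[...,0]>.41)&(P[...,0]<.47)&(P[...,2]<.15)&(d>0)&(V<300)
for n,k in [('z>.095',m&(P[...,2]>.095)&(P[...,1]<.08)),('knob',m&(P[...,1]>.075)&(P[...,2]>.04))]:
    p=P[k]; print(n,len(p),p.min(0).round(3),p.max(0).round(3),np.median(p,0).round(3))
E
```

```text
z>.095 2392 [ 0.424 -0.013  0.101] [0.45  0.044 0.13 ] [0.437 0.018 0.112]
knob 2366 [0.419 0.075 0.053] [0.453 0.125 0.076] [0.436 0.103 0.069]
```

View pics/w2.png

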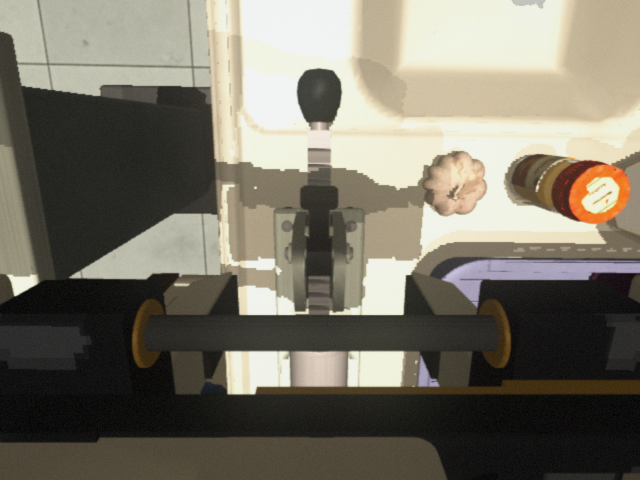

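The pawl is fully back, with the thumb at (319,196) and the nose upright. The knob is at (319,97). Next I grip the knob.

Call:
{"name": "arm_command", "arguments": {
  "xyz": [
    [0,40,0],
    [-1,40,0],
    [0,14,-10],
    [0,0,-40],
    [0,0,-45],
    [0,0,-40],
    [0,0,-25],
    [0,0,-15],
    [0,0,0],
    [0,0,0]
  ],
  "spin": [0,0,0,0,0,0,0,0,0,0]
}}

```text
time: 8.0
tool_pos: [0.4355, 0.1066, 0.2127]
tool_rot: [-3.14, -0.0, 1.59]
contact_force: [0.2, 0.1, -0.1]
opening: 0.0731
grip_force: 0.0
```

Call:
{"name": "arm_command", "arguments": {
  "xyz": [
    [0,0,0],
    [0,0,0],
    [0,0,0],
    [0,0,0],
    [0,0,0],
    [0,0,0],
    [0,0,0],
    [0,0,0],
    [0,0,0]
  ],
  "spin": [0,0,0,0,0,0,0,0,0],
  "jaw": -1,
  "squeeze": 20
}}

```text
time: 8.9
tool_pos: [0.4356, 0.1064, 0.2132]
tool_rot: [-3.141, 0.0, 1.591]
contact_force: [-3.3, -0.3, 6.0]
opening: 0.0336
grip_force: 20.0
```

Call:
{"name": "arm_command", "arguments": {
  "xyz": [
    [0,4,0],
    [-0.2,8,0],
    [-0.2,8,0],
    [-0.2,8,0],
    [-0.2,8,0],
    [0,4,0],
    [0,2,0],
    [0,2,0],
    [0,0,0]
  ],
  "spin": [0,0,0,0,0,0,0,0,0]
}}

```text
time: 9.8
tool_pos: [0.4349, 0.1505, 0.2132]
tool_rot: [-3.141, -0.0, 1.591]
contact_force: [-2.1, 0.9, 5.3]
opening: 0.0333
grip_force: 20.0
```

Call:
{"name": "arm_command", "arguments": {
  "xyz": [
    [0,2,0],
    [0,2,0],
    [0,0,0]
  ],
  "spin": [0,0,0]
}}

```text
time: 10.1
tool_pos: [0.4348, 0.1544, 0.2132]
tool_rot: [-3.141, 0.0, 1.591]
contact_force: [-3.6, -0.3, 5.9]
opening: 0.0333
grip_force: 20.0
```

Call:
{"name": "arm_command", "arguments": {
  "xyz": [
    [0,2,0],
    [0,1,0],
    [0,1,0],
    [0,0,0]
  ],
  "spin": [0,0,0,0]
}}

```text
time: 10.5
tool_pos: [0.435, 0.1562, 0.2132]
tool_rot: [-3.14, 0.005, 1.592]
contact_force: [-2.3, -19.9, 7.2]
opening: 0.0334
grip_force: 20.0
```

Call:
{"name": "arm_command", "arguments": {
  "xyz": [
    [0,-1.5,0],
    [0,0,0],
    [0,0,0],
    [0,0,0],
    [0,0,0],
    [0,0,0],
    [0,0,30],
    [0,0,40],
    [0,0,40],
    [0,0,10],
    [0,0,0]
  ],
  "spin": [0,0,0,0,0,0,0,0,0,0,0],
  "jaw": 0.6
}}

```text
time: 11.6
tool_pos: [0.4353, 0.157, 0.3346]
tool_rot: [3.138, -0.001, 1.591]
contact_force: [0.2, 0.4, -0.5]
opening: 0.0734
grip_force: 0.0
```

```bash
python3 - <<'E'
from h import *
c=snap('wrist','w3')
V,U=np.mgrid[0:480,0:640]; T=c['world_from_camera'];d=c['depth']
P=np.stack([(U-c['cx'])/c['fx'],-(V-c['cy'])/c['fy'],-np.ones_like(d)],-1)*d[...,None]
P=P@T[:3,:3].T+T[:3,3]
m=(P[...,0]>.41)&(P[...,0]<.47)&(P[...,2]<.15)&(d>0)&(V<480)
for n,k in [('z>.095',m&(P[...,2]>.095)&(P[...,1]<.08)),('knob',m&(P[...,1]>.1)&(P[...,2]>.04))]:
    p=P[k]; print(n,len(p),p.min(0).round(3),p.max(0).round(3),np.median(p,0).round(3))
c=snap('scene','s3'); im=c['img'][130:330,250:450,::-1]; cv2.imwrite('pics/s3c.png',cv2.resize(im,None,fx=3,fy=3,interpolation=cv2.INTER_CUBIC))
o=observe();print(o['tool_pos'],o['opening'])
# glass & rack
ct=dict(np.load('top0.npz'))
g=np.array([px(ct,u,v) for u in range(430,482) for v in range(130,195)]);g=g[g[:,2]<.3]; k=g[g[:,2]>.075]; print('glass',k.min(0),k.max(0))
g=np.array([px(ct,u,v) for u in range(345,485) for v in range(195,245)]);k=g[(g[:,2]<.015)&(g[:,2]>-.02)]; print('floor',np.percentile(k,[1,50,99],axis=0).round(3))
# rack corners on wall-top height
for u,v in [(336,185),(490,185),(360,252),(465,252)]: print(px(ct,u,v,.068).round(3))
E
```

```text
Traceback (most recent call last):
ValueError: zero-size array to reduction operation minimum which has no identity
```

Call:
{"name": "arm_command", "arguments": {
  "xyz": [
    [0.5,-30,0],
    [0.5,-40,0],
    [0.4,-40,0],
    [0,-13.5,-10],
    [0,0,-30],
    [0,0,-20],
    [0,0,-7],
    [0,0,0]
  ],
  "spin": [0,0,0,0,0,0,0,0]
}}

```text
time: 12.45
tool_pos: [0.4359, 0.0335, 0.2644]
tool_rot: [-3.137, -0.001, 1.591]
contact_force: [-0.3, 0.3, -0.1]
opening: 0.0735
grip_force: 0.0
```

```bash
python3 - <<'E'
from h import *
c=snap('wrist','w3')
V,U=np.mgrid[0:480,0:640]; T=c['world_from_camera'];d=c['depth']
P=np.stack([(U-c['cx'])/c['fx'],-(V-c['cy'])/c['fy'],-np.ones_like(d)],-1)*d[...,None]
P=P@T[:3,:3].T+T[:3,3]
k=(P[...,0]>.41)&(P[...,0]<.46)&(P[...,2]<.15)&(d>0)&(P[...,1]>.1)&(P[...,2]>.04)
p=P[k]; print('knob',len(p),p.min(0).round(3),p.max(0).round(3),np.median(p,0).round(3))
o=observe();print(o['tool_pos'],o['opening'])
ct=dict(np.load('top0.npz'))
g=np.array([px(ct,u,v) for u in range(430,482) for v in range(130,195)]);g=g[g[:,2]<.3]; k=g[g[:,2]>.075]; print('glass',k.min(0),k.max(0))
g=np.array([px(ct,u,v) for u in range(345,485) for v in range(195,250)]);k=g[(g[:,2]<.015)&(g[:,2]>-.02)]; print('floor',np.percentile(k,[1,50,99],axis=0).round(3))
for u,v in [(336,185),(490,185),(360,252),(465,252)]: print(px(ct,u,v,.068).round(3))
E
```

```text
knob 7258 [0.418 0.1   0.053] [0.453 0.157 0.075] [0.436 0.137 0.067]
[0.43630514 0.03348276 0.26545288] 0.07340868364868175
glass [ 0.71397531 -0.36297173  0.07586329] [ 0.802781   -0.28474314  0.22075384]
floor [[ 0.555 -0.387 -0.002]
 [ 0.622 -0.22   0.004]
 [ 0.688 -0.054  0.012]]
[ 0.701 -0.027  0.068]
[ 0.703 -0.406  0.068]
[ 0.537 -0.086  0.068]
[ 0.538 -0.343  0.068]
```

Call:
{"name": "arm_command", "arguments": {
  "xyz": [
    [0.3,0,2],
    [0,0,0],
    [0,0,0],
    [0,0,0],
    [0,0,0],
    [0,0,0],
    [0,0,0],
    [0,0,0],
    [0,0,0],
    [0,0,0]
  ],
  "spin": [0,0,0,0,0,0,0,0,0,0],
  "jaw": -1,
  "squeeze": 12
}}

```text
time: 13.5
tool_pos: [0.4367, 0.0334, 0.2681]
tool_rot: [-3.141, -0.0, 1.591]
contact_force: [-1.1, -0.1, 1.3]
opening: 0.0255
grip_force: 12.0
```

Call:
{"name": "arm_command", "arguments": {
  "xyz": [
    [0,-2.1,4.0],
    [0,-2.4,3.8],
    [0.1,-2.7,3.6],
    [0.1,-3.0,3.3],
    [0.1,-3.3,3.1],
    [0.1,-3.5,2.8],
    [0.1,-3.8,2.5],
    [0.1,-4,2.1],
    [0.1,-4.1,1.8],
    [0.1,-4.3,1.4],
    [0.1,-4.4,1.1],
    [0.1,-4.4,0.7],
    [0.1,-4.5,0.3],
    [0.1,-4.5,-0.1],
    [0.1,-4.5,-0.5],
    [0.1,-4.4,-0.8],
    [0.1,-4.3,-1.2],
    [0.1,-4.2,-1.6],
    [0,0,0]
  ],
  "spin": [0,0,0,0,0,0,0,0,0,0,0,0,0,0,0,0,0,0,0]
}}

```text
time: 15.4
tool_pos: [0.4381, -0.0358, 0.2942]
tool_rot: [-3.141, 0.001, 1.59]
contact_force: [-5.3, -0.1, 4.0]
opening: 0.0257
grip_force: 12.0
```

Call:
{"name": "arm_command", "arguments": {
  "xyz": [
    [0.1,-4.1,-1.9],
    [0.1,-3.9,-2.2],
    [0.1,-3.7,-2.6],
    [0,-2.8,-2.3],
    [0,-2.7,-2.4],
    [0,-2.4,-2.3],
    [0,0,0]
  ],
  "spin": [0,0,0,0,0,0,0]
}}

```text
time: 16.1
tool_pos: [0.4384, -0.0552, 0.2803]
tool_rot: [-3.14, 0.0, 1.59]
contact_force: [-5.0, -1.9, 2.3]
opening: 0.0258
grip_force: 12.0
```

Call:
{"name": "arm_command", "arguments": {
  "xyz": [
    [0,0,0],
    [0,0,0],
    [0,0,0],
    [0,0,0],
    [0,0,0],
    [0,0,0],
    [0,0,35],
    [0,0,45],
    [0,0,40],
    [0,0,0],
    [0,0,0]
  ],
  "spin": [0,0,0,0,0,0,0,0,0,0,0],
  "jaw": 1
}}

```text
time: 17.2
tool_pos: [0.4385, -0.0545, 0.4012]
tool_rot: [3.14, 0.001, 1.591]
contact_force: [-0.8, 0.1, -1.3]
opening: 0.0921
grip_force: 0.0
```

```bash
python3 - <<'E'
from h import *
c=snap('wrist','w4')
V,U=np.mgrid[0:480,0:640]; T=c['world_from_camera'];d=c['depth']
P=np.stack([(U-c['cx'])/c['fx'],-(V-c['cy'])/c['fy'],-np.ones_like(d)],-1)*d[...,None]
P=P@T[:3,:3].T+T[:3,3]
m=(P[...,0]>.41)&(P[...,0]<.46)&(P[...,2]<.15)&(d>0)
for n,k in [('thumb',m&(P[...,1]<-.03)&(P[...,2]>.105)),('knob',m&(P[...,1]>.125)&(P[...,2]>.04))]:
    p=P[k]; print(n,len(p),p.min(0).round(4),p.max(0).round(4),np.median(p,0).round(4))
o=observe();print(o['tool_pos'],o['opening'])
E
```

```text
thumb 850 [ 0.4257 -0.062   0.105 ] [ 0.4513 -0.045   0.1247] [ 0.4385 -0.0513  0.1213]Traceback (most recent call last):
  File "<stdin>", line 8, in <module>
    return umr_minimum(a, axis, None, out, keepdims, initial, where)
ValueError: zero-size array to reduction operation minimum which has no identity
```

View pics/w4.png

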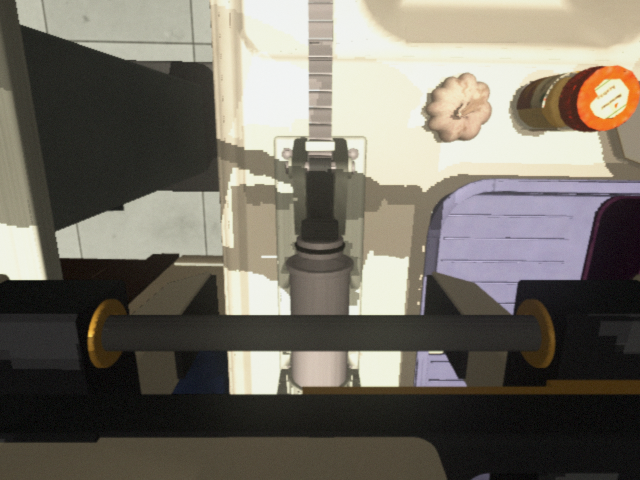

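The pawl is in the slot: the thumb has dropped to its position at 0. The piston has come out of the barrel at (320,245). Next I grip the barrel.

Call:
{"name": "arm_command", "arguments": {
  "xyz": [
    [0.8,-35,0],
    [0.8,-40,0],
    [0.9,-35,-10],
    [0,-0.5,-40],
    [0,0,-45],
    [0,0,-40],
    [0,0,-25],
    [0,0,-15],
    [0,0,-10],
    [0,0,0]
  ],
  "spin": [0,0,0,0,0,0,0,0,0,0]
}}

```text
time: 18.25
tool_pos: [0.4404, -0.1648, 0.2138]
tool_rot: [-3.138, -0.002, 1.59]
contact_force: [0.5, -0.3, 0.3]
opening: 0.092
grip_force: 0.0
```

Call:
{"name": "arm_command", "arguments": {
  "xyz": [
    [0,0,0],
    [0,0,0],
    [0,0,0],
    [0,0,0],
    [0,0,0],
    [0,0,0],
    [0,0,0],
    [0,0,0]
  ],
  "spin": [0,0,0,0,0,0,0,0],
  "jaw": -1,
  "squeeze": 30
}}

```text
time: 19.05
tool_pos: [0.4411, -0.1651, 0.2161]
tool_rot: [3.141, 0.0, 1.591]
contact_force: [-1.7, 0.3, 6.0]
opening: 0.0541
grip_force: 30.0
```

Gripped at 54 mm. Lifting slowly and straight up.

Call:
{"name": "arm_command", "arguments": {
  "xyz": [
    [0,0,3],
    [0,0,5],
    [0,0,8],
    [0,0,12],
    [0,0,15],
    [0,0,20],
    [0,0,25],
    [0,0,25],
    [0,0,20],
    [0,0,7],
    [0,0,0]
  ],
  "spin": [0,0,0,0,0,0,0,0,0,0,0]
}}

```text
time: 20.15
tool_pos: [0.4412, -0.1651, 0.3566]
tool_rot: [3.14, 0.001, 1.591]
contact_force: [0.4, -0.2, -3.6]
opening: 0.0537
grip_force: 30.0
```

Call:
{"name": "arm_command", "arguments": {
  "xyz": [
    [6,-1,0],
    [14,-2,0],
    [22,-3,0],
    [25,-3,0],
    [25,-3,0],
    [25,-3,0],
    [25,-2,0],
    [18,-2,0],
    [10,-1,0],
    [5,0,0],
    [0,0,0],
    [0,0,0]
  ],
  "spin": [0,0,0,0,0,0,0,0,0,0,0,0]
}}

```text
time: 21.35
tool_pos: [0.6158, -0.185, 0.3549]
tool_rot: [-3.14, -0.001, 1.591]
contact_force: [0.5, 0.1, -2.8]
opening: 0.0538
grip_force: 30.0
```

```bash
python3 - <<'E'
from h import *
c=snap('scene','s5'); im=c['img'][100:320,150:450,::-1]; cv2.imwrite('pics/s5c.png',cv2.resize(im,None,fx=2.6,fy=2.6,interpolation=cv2.INTER_CUBIC))
print(observe()['tool_pos'],observe()['contact_force'])
E
```

```text
[ 0.61573442 -0.18507428  0.35528386] [ 0.47346231 -0.0908189  -1.34665722]
```

View pics/s5c.png

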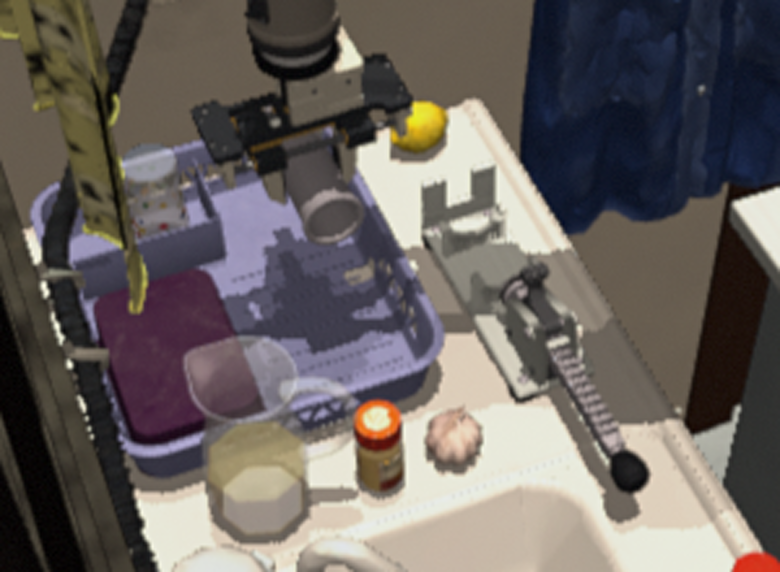

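The barrel (rim at (333,218) in the crop) hangs level over the free near half. The filler is parked with the pawl down. Lowering.

Call:
{"name": "arm_command", "arguments": {
  "xyz": [
    [0,0,-10],
    [0,0,-25],
    [0,0,-30],
    [0,0,-30],
    [0,0,-25],
    [0,0,-15],
    [0,0,-10],
    [0,0,-6],
    [0,0,0],
    [0,0,0]
  ],
  "spin": [0,0,0,0,0,0,0,0,0,0]
}}

```text
time: 22.4
tool_pos: [0.6165, -0.1853, 0.2057]
tool_rot: [3.14, 0.001, 1.591]
contact_force: [-0.2, 0.1, -1.5]
opening: 0.0539
grip_force: 30.0
```

Call:
{"name": "arm_command", "arguments": {
  "xyz": [
    [0,0,-2],
    [0,0,-2],
    [0,0,-1],
    [0,0,-1],
    [0,0,0],
    [0,0,0]
  ],
  "spin": [0,0,0,0,0,0]
}}

```text
time: 23.0
tool_pos: [0.6162, -0.1851, 0.1987]
tool_rot: [3.141, 0.0, 1.591]
contact_force: [0.5, -0.3, -2.1]
opening: 0.0539
grip_force: 30.0
```

Call:
{"name": "arm_command", "arguments": {
  "xyz": [
    [0,0,-1],
    [0,0,-1],
    [0,0,-1],
    [0,0,0],
    [0,0,0]
  ],
  "spin": [0,0,0,0,0]
}}

```text
time: 23.5
tool_pos: [0.6161, -0.1851, 0.1957]
tool_rot: [3.142, 0.0, 1.59]
contact_force: [-0.0, -0.3, -2.1]
opening: 0.0543
grip_force: 30.0
```

Call:
{"name": "arm_command", "arguments": {
  "xyz": [
    [0,0,-1],
    [0,0,-0.5],
    [0,0,0],
    [0,0,0]
  ],
  "spin": [0,0,0,0]
}}

```text
time: 23.9
tool_pos: [0.6161, -0.1851, 0.1942]
tool_rot: [3.142, 0.0, 1.591]
contact_force: [0.3, -0.3, -3.0]
opening: 0.0541
grip_force: 30.0
```

Call:
{"name": "arm_command", "arguments": {
  "xyz": [
    [0,0,-0.5],
    [0,0,-0.5],
    [0,0,0],
    [0,0,0]
  ],
  "spin": [0,0,0,0]
}}

```text
time: 24.3
tool_pos: [0.6161, -0.1851, 0.1932]
tool_rot: [3.142, -0.0, 1.591]
contact_force: [-0.1, -0.6, -1.4]
opening: 0.0536
grip_force: 30.0
```

Call:
{"name": "arm_command", "arguments": {
  "xyz": [
    [0,0,-0.5],
    [0,0,-0.5],
    [0,0,0],
    [0,0,0]
  ],
  "spin": [0,0,0,0]
}}

```text
time: 24.7
tool_pos: [0.6162, -0.1851, 0.1924]
tool_rot: [3.141, 0.0, 1.591]
contact_force: [0.2, 1.3, -0.9]
opening: 0.0541
grip_force: 30.0
```

Call:
{"name": "arm_command", "arguments": {
  "xyz": [
    [0,0,-0.5],
    [0,0,-0.3],
    [0,0,0],
    [0,0,0]
  ],
  "spin": [0,0,0,0]
}}

```text
time: 25.1
tool_pos: [0.6162, -0.185, 0.1919]
tool_rot: [3.141, 0.0, 1.591]
contact_force: [-1.0, 1.7, 4.3]
opening: 0.0537
grip_force: 30.0
```

Call:
{"name": "arm_command", "arguments": {
  "xyz": [
    [0,0,0],
    [0,0,0],
    [0,0,0]
  ],
  "spin": [0,0,0],
  "squeeze": 4
}}

```text
time: 25.4
tool_pos: [0.6162, -0.1851, 0.1917]
tool_rot: [3.141, 0.0, 1.591]
contact_force: [-0.0, 2.7, 4.9]
opening: 0.0551
grip_force: 4.0
```

Call:
{"name": "arm_command", "arguments": {
  "xyz": [
    [0,0,0],
    [0,0,0],
    [0,0,0],
    [0,0,0],
    [0,0,0]
  ],
  "spin": [0,0,0,0,0],
  "jaw": 0.36
}}

```text
time: 25.9
tool_pos: [0.6161, -0.1852, 0.1913]
tool_rot: [-3.142, 0.0, 1.59]
contact_force: [0.5, 0.2, -0.5]
opening: 0.0625
grip_force: 0.0
```

Call:
{"name": "arm_command", "arguments": {
  "xyz": [
    [0,0,2],
    [0,0,6],
    [0,0,15],
    [0,0,30],
    [0,0,40],
    [0,0,40],
    [0,0,20],
    [0,0,0]
  ],
  "spin": [0,0,0,0,0,0,0,0]
}}

```text
time: 26.7
tool_pos: [0.6166, -0.1852, 0.35]
tool_rot: [3.133, 0.004, 1.591]
contact_force: [0.7, -0.4, 0.1]
opening: 0.0623
grip_force: 0.0
```

Call:
{"name": "arm_command", "arguments": {
  "xyz": [
    [-20,40,10],
    [-20,45,10],
    [-20,45,0],
    [-20,45,0],
    [-20,40,0],
    [-10,20,0],
    [0,0,0],
    [0,0,0]
  ],
  "spin": [0,0,0,0,0,0,0,0]
}}

```text
time: 27.5
tool_pos: [0.5062, 0.0497, 0.3643]
tool_rot: [3.142, 0.0, 1.592]
contact_force: [-0.1, -0.0, 0.8]
opening: 0.0626
grip_force: 0.0
```

```bash
python3 - <<'E'
from h import *
a=snap('scene','s6')['img'][100:320,150:450,::-1]; b=snap('top','t6')['img'][100:320,250:500,::-1]
cv2.imwrite('pics/f6.png',np.hstack([cv2.resize(a,(409,300)),cv2.resize(b,(341,300))]))
E
```

```text
(no output)
```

View pics/f6.png

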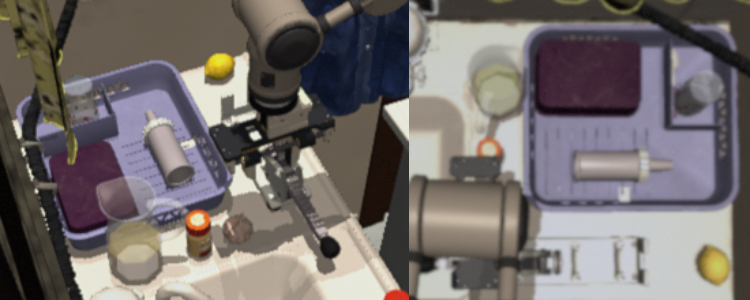

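The barrel lies on the free floor at (615,167) in the right-hand panel, and everything else is undisturbed. I'll do a final check that it stays still and the pawl is down.

Call:
{"name": "arm_command", "arguments": {
  "xyz": [
    [-20,-35,10],
    [-20,-35,10],
    [-20,-30,10],
    [-7,-10,10],
    [0,0,0],
    [0,0,0],
    [0,0,0]
  ],
  "spin": [0,0,0,0,0,0,0]
}}

```text
time: 28.3
tool_pos: [0.4397, -0.0598, 0.4038]
tool_rot: [-3.141, -0.001, 1.591]
contact_force: [-0.1, -0.6, -0.2]
opening: 0.0624
grip_force: 0.0
```

```bash
python3 - <<'E'
from h import *
def cloud(c):
    V,U=np.mgrid[0:480,0:640]; T=c['world_from_camera'];d=c['depth']
    P=np.stack([(U-c['cx'])/c['fx'],-(V-c['cy'])/c['fy'],-np.ones_like(d)],-1)*d[...,None]
    return (P@T[:3,:3].T+T[:3,3])[d>0]
def box(P,lo,hi):
    p=P[np.all((P>lo)&(P<hi),1)]; return len(p),p.min(0).round(3),p.max(0).round(3),np.median(p,0).round(4)
for P in (cloud(dict(np.load('t6.npz'))),cloud(snap('top','t7'))): print('barrel',box(P,[.56,-.32,.03],[.68,-.1,.1]))
print('thumb',box(cloud(snap('wrist','w7')),[.41,-.08,.105],[.46,-.03,.15]))
E
```

```text
barrel (1320, array([ 0.586, -0.297,  0.031]), array([ 0.649, -0.117,  0.071]), array([ 0.6159, -0.1938,  0.0565]))
barrel (1322, array([ 0.586, -0.297,  0.033]), array([ 0.65 , -0.117,  0.07 ]), array([ 0.6158, -0.1942,  0.0564]))
thumb (841, array([ 0.425, -0.061,  0.105]), array([ 0.452, -0.045,  0.125]), array([ 0.4387, -0.0513,  0.1212]))
```

```bash
python3 -c "
from cell import *
print(hand_in())"
```

```text
the job is handed in; nothing more can be done
None
```

I handed the job in at about 28 s of the 64 s allowed: the plunger is drawn back to its stop with the pawl down in the deep slot, and the barrel lies still on its side on the rack's free floor, with nothing else touched.

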